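# Pin the screen frame's hinge strap with its hairpin clip

### The job

Couple the screen frame to the table press: fold the raised hinge strap right down so its eye drops over the stud on the frame's rail, then take the loose hairpin clip from its tray and push it sideways onto the stud, straight leg through the cross hole and curved leg round the outside, until it snaps past its bulge and you feel it bottom on its rear bend with a firm press of about 10 N, never more than 15 N. Leave it there like the clip on the other strap, let go, and leave the tub, tape, squeegee and ink knife where they are.

Things in the scene. Friction and masses are not known exactly. Their poses are not given: they have to be found in the camera images.
- strap (a joint): The raised hinge strap to fold down: grey steel flat bar, 30 mm wide, 8 mm thick, with a 52 x 52 x 12 mm eye plate at its free end. Angle in rad above level: 0 = lying on the rail with its eye over the stud; starts at 0.4 to 0.75. The hinge is stiff: the strap stays at any angle, and up to 5 N down on it moves it.
- strap_eye (a point): Centre of the top face of the strap's eye (slotted hole 28 mm along the strap, 19 mm across). The strap turns about a level axis, along stud_hole's y, that is 130 mm from this point along the bar and 8 mm below the eye's top face: 54 mm above the table, 130 mm from stud_hole along its -x. Bar: 0 to 107 mm out from that axis, its top 4 mm off it. Down, this point is 2.5 mm below stud_hole.
- stud_hole (a point): x axis level, along the strap from hinge to stud; y along the rail. On the stud's upright axis, in its cross hole, where the middle of the clip's straight leg goes: 64.5 mm above the table. The hole runs along this point's y axis, open at both ends, 7 mm wide, 7 mm high, countersunk at the sides of both mouths; its floor is 2.5 mm below this point.
- stud_top (a point): Top of the stud, a 16 mm steel pin standing 29 mm up from the wooden rail, 17 mm above the eye's top when the strap is down; a dark slot across its top runs the way of the cross hole. The other stud, already pinned, is 170 mm away towards +y; that clip's grip is on its +y side.
- clip_grip (a point): Centre of the red grip block of the loose hairpin clip, 26 mm along x, 22 mm wide, 22 mm high: the part to grasp. The clip lies flat, its underside 11 mm below this point. x axis: from the grip to the leg tips; z up. It starts on a black tray (200 x 170 mm, 4 mm floor, rim 10 mm above the table) left or right of the press.
- clip_seat (a point): The point of the clip that must end up at stud_hole: on the straight leg's centre line, 49 mm ahead (x), 5.5 mm to the right (y = -5.5) and 8.5 mm below point clip_grip; same axes. Wire 5 mm thick, its underside 2.5 mm below this point, level with the grip's. The straight leg runs along x to its tip 47.5 mm ahead of this point.
- clip_bulge (a point): The bulge of the curved leg (+y side of the straight one): 13.5 mm ahead of clip_seat and 5.5 mm to the side; the flared tip is 37 mm ahead, 18 mm to the side. The leg is sprung: the shank spreads it along the ramp with a push of 4 to 8 N, snaps past the bulge and settles in the round seat. There, within 1 mm of clip_seat, a rigid rear bend stops the shank hard.
- clip_leg (a joint): Opening angle of the clip's sprung leg, rad: 0 relaxed, about 0.1 as the bulge passes the shank; near 0 again when seated.
- clip: The whole loose clip with both legs, about 42 g, 109 mm long over all. Origin: on its underside below the straight leg, at the front end of the grip, 36 mm behind point clip_seat.
- press: The table press, 380 mm wide, fixed: plywood base, black hinge beam, wooden screen frame with mesh, studs and straps. Origin: table level under the middle of the frame's near rail; x away from the hinge beam, y along the rail. The rail is 45 mm wide, its top 50 mm above the table.
- ink_tub: Blue ink tub with black lid, 72 mm wide, 65 mm high; leave alone. Origin: centre of its underside.
- tape_roll: Yellow roll of tape lying flat, 84 mm wide, 24 mm high; leave alone. Origin: centre of its underside.
- squeegee: Wooden-handled squeegee with red blade, 200 mm long, lying flat; leave alone. Origin: under its handle.
- ink_knife: Ink knife (spatula) lying flat; leave alone. Origin: its underside.
Not all that is in view belongs to the job. Leave any green or purple look-alike of the clip alone.

How it is judged:
By the outcome, as a careful person would: the job done as asked, in the order asked, and still so for the second after the job is handed in, with the robot touching nothing.
It also fails if it takes over 67 s, if anything falls off the work surface, if the arm or the gripper's body presses on something with over 40 N, if the wrist force passes 120 N, or if a joint passes its speed limit or range.

### The arm

A 6-joint arm with a two-finger parallel gripper is mounted at the origin on the work surface. World frame = base frame: x ahead of the robot, y to its left, z up, the work surface at z = 0. Lengths are in mm, angles in rad, forces in N, time in s.
With the tool pointing down it reaches from about 350 to 775 mm from the base axis. Payload 7.3 kg.
Tool frame: the origin (TCP) lies at the very end of the fingers, on their centre line; the grasp point (between the pads) lies 19 mm behind it (bot.tcp_to_grasp is the distance from the TCP to the grasp point, in mm); z points along the fingers, y is the direction in which the jaws open and shut (so a half turn about z gives the same grasp; the last joint's range is limited). The gripper opens to 92 mm and grips with 3 to 60 N. Pads are 19 mm wide; open, the fingers measure 130 mm over their backs; the gripper's body (75 mm by 190 mm) begins 47 mm behind the grasp point.
Start: joints at [0.971, 0.342, 1.524, -0, 1.275, -0.146], TCP at [230.141, 471.89, 226.741] pointing down, gripper open.
Joint ranges: [-2.53, 2.53], [-0.77, 2.02], [0.04, 2.7], [-1, 4.14], [0.28, 2.66], [-3.11, 3.11]. Speed limits (rad/s): [2.57, 2.57, 3.14, 3.14, 3.14, 3.14].

### API

Orientations are given as [roll, pitch, yaw] about the fixed x, y, z axes, in that order (R = Rz(yaw) Ry(pitch) Rx(roll)).
In Python, from plant import bot gives the robot as it stands. The module is installed in compiled form; this text tells all that it offers.
- The arm moves only by the tool carry_out, never from a script. Its argument "motion" is a list of rows, each a list of 5 numbers: the closure, from 0 (fully open) to 1 (shut), then the shift along the tool's x, y, z in mm, then the turn about the tool's z in degrees. In form: [[claw, dx, dy, dz, spin], ...]. A call has 1 to 10 rows; each row is the pose to reach, as a shift and turn from the pose measured when the call began, along the tool's axes at that moment; what a row does not reach only later rows make up. A row lasts 1/8 s, in which the tool goes at most 62.5 mm and 10.7 degrees, less where a joint would pass 70% of its speed; a pose out of reach is approached as far as the arm can. A call with a gripper value outside its range is refused whole. The fingers move at their own pace and stop on an object; the grip force is fixed at half the most. Time passes only in rows, so rows that repeat a pose let the fingers close. It gives the time, the measured TCP pose, the force and the opening at its end, in the units of the state.
- bot.get_obs(): the state, without advancing time (a new reading comes with each control period).
- bot.capture(name): name is "scene" or "top" or "wrist"; returns a dict with "color" (384x512x3 uint8, red, green, blue), "depth" (384x512 float32, mm along the optical axis (not along the pixel's ray), 0 where there is no reading), "K" (3x3 intrinsics, pixels), "k1" (the pictures are not rectified: a ray, as slopes to the right and down, at radius r is drawn at 1 + k1 r^2 times it, then the intrinsics apply), "camera_from_world" (4x4, takes a point from world to camera coordinates). Camera axes: x right, y down, z forward; pixel columns grow to the right and rows downward; lengths in mm; the calibration is good to about 2 mm. A picture is of the moment at which its call begins.
- bot.close_job(): hands the job in, once; it reports no verdict.
The state is a dict: "time": time; "joint_positions": joint angles; "dq": joint speeds; "tau": joint torques, N m; "tool_pos": TCP position; "tcp_rot": TCP orientation; "contact_force": force on the tool from outside, world axes, zero at the start; "moment": the same for the moment, N m; "grip_width": finger opening in mm.
Only numpy, scipy, OpenCV 4.12 (cv2) and the standard library are available. Lean on these libraries where they do the work, as an engineer would, in place of code of your own. Each camera call takes 0.05 s, during which the arm holds its last target.

## Working session

There is one attempt and no reset: what is moved stays moved. The work goes in short steps, Python scripts to look and compute and a tool call to move; the robot and the scene stay as the last step left them, time stands still between calls to the robot, and variables do not carry over. Pictures are saved under pics/ and viewed, and the job is handed in when it is done.

Besides the shell and the picture viewer there is one more tool, called after ">>>" in YAML: its name, and indented under it one key for each argument. carry_out: Moves the arm, as the interface text tells. Its arguments: {"type":"object","properties":{"motion":{"type":"array","items":{"type":"array","items":{"type":"number"}}}},"required":["motion"]}

```bash
mkdir -p pics; ls
python3 - <<'E'
from plant import bot
import cv2,numpy as np,pickle
print(bot.get_obs(), bot.tcp_to_grasp)
d={}
for n in ["scene","top","wrist"]:
    c=bot.capture(n); d[n]=c
    cv2.imwrite(f"pics/{n}0.png",c["color"][:,:,::-1])
    print(n,c["K"].tolist(),c["k1"],np.round(c["camera_from_world"],3).tolist())
pickle.dump(d,open("cap0.pkl","wb"))
E
```

```text
pics
{'time': 0.0, 'joint_positions': array([ 9.71010126e-01,  3.42746856e-01,  1.52502702e+00,  1.72636784e-05,
        1.27541537e+00, -1.45985008e-01]), 'dq': array([-0.00086968,  0.00140228, -0.00022814, -0.0016255 ,  0.00059136,
       -0.00098395]), 'tau': array([ 6.20807623e-04, -4.31233978e+01, -2.44224447e+01,  7.19093322e-02,
        5.58792707e-02, -1.26956065e-04]), 'tool_pos': array([229.88262587, 471.531176  , 226.02896049]), 'tcp_rot': array([-3.14001545e+00, -2.48583869e-04,  2.68778623e+00]), 'contact_force': array([-0.2948315 , -0.05742926, -0.67337563]), 'moment': array([ 0.00064248, -0.02391071,  0.01573828]), 'grip_width': 91.77074558682607} 18.8
scene [[428.11811768948013, 0.0, 248.01292668266413], [0.0, 428.11811768948013, 186.42044453538358], [0.0, 0.0, 1.0]] 0.010505452562263968 [[-0.765, 0.644, -0.003, 308.124], [0.511, 0.604, -0.611, -237.702], [-0.392, -0.469, -0.791, 1564.166], [0.0, 0.0, 0.0, 1.0]]
top [[399.3031823145631, 0.0, 254.2294710120756], [0.0, 399.3031823145631, 188.04022835940086], [0.0, 0.0, 1.0]] 0.01445128476264556 [[-0.03, -1.0, 0.002, 84.782], [-0.979, 0.029, -0.202, 494.938], [0.202, -0.008, -0.979, 1273.597], [0.0, 0.0, 0.0, 1.0]]
wrist [[282.4991991720676, 0.0, 256.4430160034272], [0.0, 282.4991991720676, 194.33342847455904], [0.0, 0.0, 1.0]] -0.017455117310762484 [[0.439, 0.899, -0.001, -523.907], [0.871, -0.425, 0.247, -29.999], [0.221, -0.11, -0.969, 389.988], [0.0, 0.0, 0.0, 1.0]]
```

View pics/scene0.png

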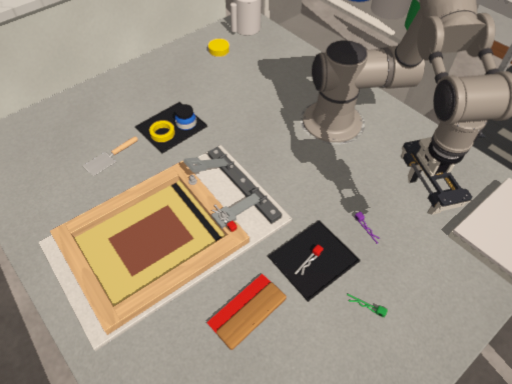

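View pics/top0.png

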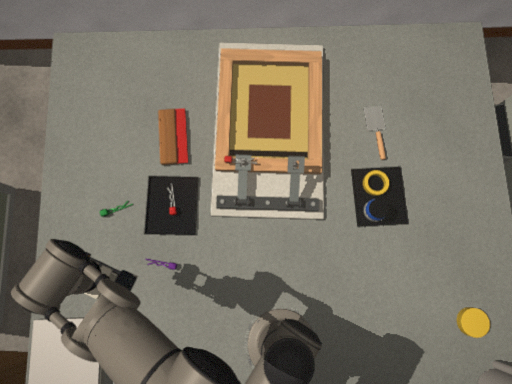

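View pics/wrist0.png

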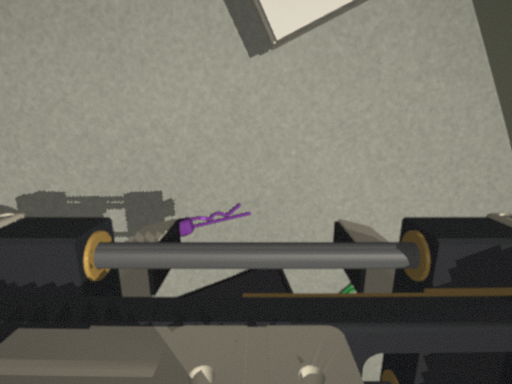

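```bash
cat > h.py <<'E'
import numpy as np,cv2,pickle
def ray(c,u,v):
    K=c["K"];k=c["k1"];p=np.array([(u-K[0,2])/K[0,0],(v-K[1,2])/K[1,1]])
    q=p.copy()
    for _ in range(20): q=p/(1+k*(q@q))
    return np.array([q[0],q[1],1.])
def dep(c,u,v,z=None,w=0):
    "world pt from depth"
    d=c["depth"][v-w:v+w+1,u-w:u+w+1] if z is None else None
    z=np.median(d[d>0]) if z is None else z
    T=np.linalg.inv(c["camera_from_world"]); return (T@np.r_[ray(c,u,v)*z,1])[:3]
def atz(c,u,v,h):
    "world pt on plane z=h"
    T=np.linalg.inv(c["camera_from_world"]);o=T[:3,3];d=T[:3,:3]@ray(c,u,v)
    return o+d*(h-o[2])/d[2]
def proj(c,P):
    p=c["camera_from_world"]@np.r_[P,1];q=p[:2]/p[2];q=q*(1+c["k1"]*(q@q))
    return (c["K"]@np.r_[q,1])[:2]
def crop(c,x0,y0,x1,y1,s,name):
    im=cv2.resize(c["color"][y0:y1,x0:x1,::-1],None,fx=s,fy=s,interpolation=cv2.INTER_CUBIC)
    step=10
    for x in range((x0+9)//step*step,x1,step):
        cv2.line(im,((x-x0)*s,0),((x-x0)*s,5),(0,255,0),1); cv2.putText(im,str(x),((x-x0)*s,16),0,.35,(0,255,0))
    for y in range((y0+9)//step*step,y1,step):
        cv2.line(im,(0,(y-y0)*s),(5,(y-y0)*s),(0,255,0),1); cv2.putText(im,str(y),(6,(y-y0)*s+4),0,.35,(0,255,0))
    cv2.imwrite(name,im)
def xyzmap(c):
    h,w=c["depth"].shape;u,v=np.meshgrid(np.arange(w),np.arange(h))
    K=c["K"];p=np.stack([(u-K[0,2])/K[0,0],(v-K[1,2])/K[1,1]],-1);q=p.copy()
    for _ in range(10): q=p/(1+c["k1"]*(q**2).sum(-1,keepdims=True))
    P=np.concatenate([q,np.ones_like(q[...,:1])],-1)*c["depth"][...,None]
    T=np.linalg.inv(c["camera_from_world"]);return P@T[:3,:3].T+T[:3,3]
E
python3 - <<'E'
from h import *
d=pickle.load(open("cap0.pkl","rb"))
crop(d["top"],205,140,335,225,6,"pics/a_top_press.png")
crop(d["scene"],170,135,290,240,6,"pics/a_sc_press.png")
crop(d["top"],135,165,215,245,7,"pics/a_top_clip.png")
E
```

```text
(no output)
```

View pics/a_top_press.png

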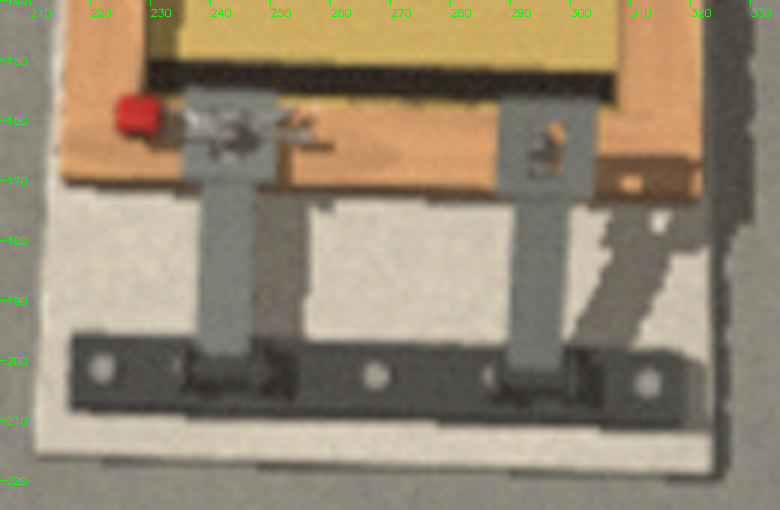

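View pics/a_sc_press.png

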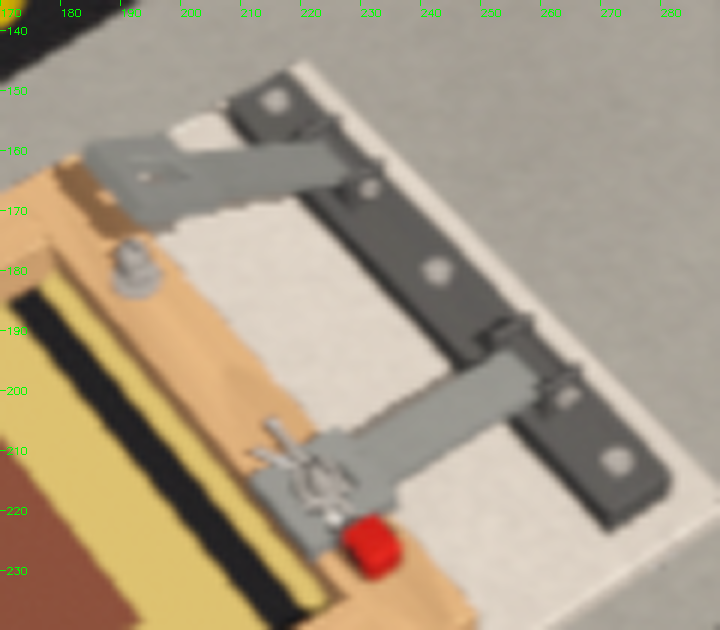

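View pics/a_top_clip.png

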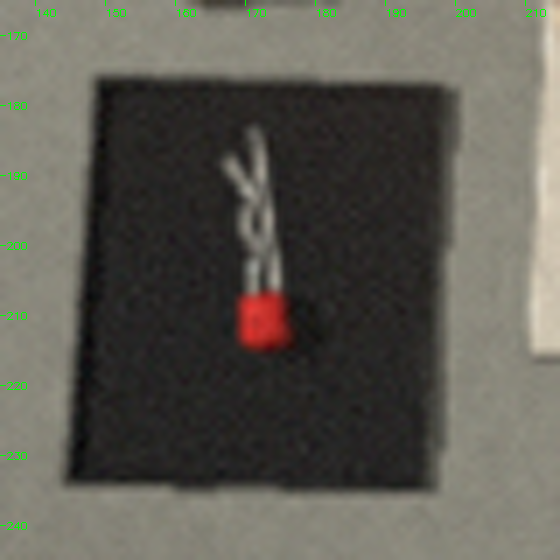

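Run:
```python
from h import *
d=pickle.load(open("cap0.pkl","rb"));t=d["top"];s=d["scene"]
np.set_printoptions(precision=1,suppress=True)
print("stud loose scene",atz(s,192.3,175.5,79)," top stud in hole? ",atz(t,296,164,79))
print("pinned scene",atz(s,222,211,79)," top",atz(t,244,162,79))
print("beam bolts",atz(t,221.5,201.5,60),atz(t,312,204,60))
print("rail near edge",atz(t,216,170,50),atz(t,320,173.3,50))
print("eye corners top raised",dep(t,290,159),dep(t,300,170),dep(t,291,170),dep(t,301,159))
print("bar",[dep(t,294,v) for v in (176,182,190,196)])
print("bar down",[dep(t,242,v) for v in (176,182,190,196)])
print("grip",dep(t,172,210,w=1),atz(t,172,210.7,26),"scene")
print("leg tip",atz(t,171,183.5,6.5),"leg base",atz(t,174.3,206,6.5))
for n,c in (("t",t),("s",s)):
    X=xyzmap(c);im=c["color"].astype(int);m=(im[...,0]>150)&(im[...,1]<70)&(im[...,2]<70)
    k,l,st,ce=cv2.connectedComponentsWithStats(m.astype(np.uint8))
    for i in range(1,k):
        if st[i,4]>8: print(n,st[i],ce[i],np.median(X[l==i],0))
print("table z",dep(t,120,250),dep(s,300,300))
```

```text
stud loose scene [570.6 -64.7  79. ]  top stud in hole?  [567.9 -69.3  79. ]
pinned scene [582.1  97.5  79. ]  top [579.7 101.2  79. ]
beam bolts [453.5 178.3  60. ] [ 436.5 -116.8   60. ]
rail near edge [562.8 196.1  50. ] [ 541.1 -151.2   50. ]
eye corners top raised [570.  -44.7 134.1] [537.2 -76.2 118.8] [537.9 -47.7 119.4] [567.5 -78.6 139.5]
bar [array([521.9, -58. , 103.4]), array([504.2, -58. ,  94.5]), array([481.1, -58.4,  78.8]), array([462.3, -57.9,  73.7])]
bar down [array([537.9, 109.4,  57.1]), array([516.1, 109.8,  63.4]), array([490.4, 110.5,  57.7]), array([470.1, 111. ,  58.7])]
grip [435.2 345.7  28.9] [433.3 346.3  26. ] scene
leg tip [530.7 354.7   6.5] leg base [452.1 342.6   6.5]
t [176 109  12  54 469] [181.6 135.5] [699.  316.9  17.7]
t [225 156   6   6  30] [227.4 158.5] [591.2 156.4  85.5]
t [170 207   5   7  33] [172. 210.] [435.2 345.8  27.4]
s [227 221   9  10  60] [231.6 225.4] [592.8 155.6  82.6]
s [313 245  10  11  66] [317.5 249.8] [438.2 345.4  25.1]
s [207 274  63  58 878] [237.5 302.3] [706.8 316.8  16.3]
table z [310.  520.7   6. ] [570.4 414.6   1.4]
```

```bash
cat >> h.py <<'E'
def mv(bot,x,y,z,yaw):
    o=bot.get_obs();r=o["tcp_rot"]
    from scipy.spatial.transform import Rotation as R
    M=R.from_euler("xyz",r).as_matrix()
    d=M.T@(np.array([x,y,z])-o["tool_pos"])
    dy=(yaw-r[2]+np.pi)%(2*np.pi)-np.pi
    print("t %.2f pos %s rpy %s F %s w %.1f"%(o["time"],np.round(o["tool_pos"],1),np.round(r,3),np.round(o["contact_force"],1),o["grip_width"]))
    print("d %s spin %.2f"%(np.round(d,1),-np.degrees(dy)))
E
python3 -c "
from h import *;from plant import bot
mv(bot,499.4,-61.6,190,1.51)"
```

```text
t 0.15 pos [229.9 471.6 226.2] rpy [-3.14  -0.     2.688] F [ 0.4 -0.1  0.3] w 92.0
d [-475.9 -361.1   36.5] spin 67.48
```

>>> carry_out:
  motion:
    - [1,-476,-361,20,67.5]
    - [1,-476,-361,20,67.5]
    - [1,-476,-361,20,67.5]
    - [1,-476,-361,20,67.5]
    - [1,-476,-361,20,67.5]
    - [1,-476,-361,20,67.5]
    - [1,-476,-361,20,67.5]
    - [1,-476,-361,20,67.5]
    - [1,-476,-361,20,67.5]
    - [1,-476,-361,20,67.5]

```text
time: 1.4
tool_pos: [500.3, -64.4, 206.1]
tcp_rot: [-3.141, 0.001, 1.507]
contact_force: [0.1, 0.6, -1.3]
grip_width: 1.2
```

Run:
```python
from h import *;from plant import bot
c=bot.capture("wrist");pickle.dump(c,open("w1.pkl","wb"))
cv2.imwrite("pics/w1.png",c["color"][:,:,::-1])
mv(bot,499.4,-61.6,105,1.51)
```

```text
t 1.45 pos [501.8 -67.1 205.9] rpy [3.141e+00 3.000e-03 1.506e+00] F [ 1.6 -3.   0.4] w 0.7
d [  5.7  -2.8 100.9] spin -0.22
```

View pics/w1.png

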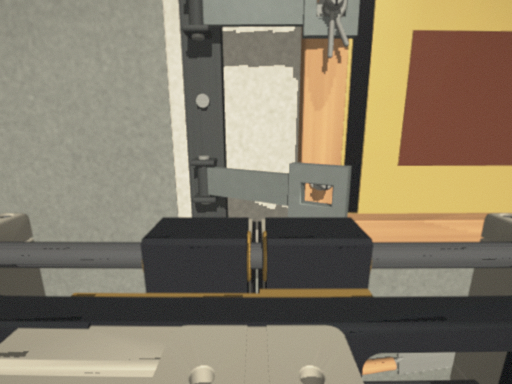

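>>> carry_out:
  motion:
    - [1,5.5,-3,50,0]
    - [1,5.5,-3,95,0]
    - [1,5.5,-3,101,0]
    - [1,5.5,-3,107,0]
    - [1,5.5,-3,113,0]
    - [1,5.5,-3,118,0]
    - [1,5.5,-3,123,0]

```text
time: 2.33
tool_pos: [500.4, -62.1, 84.0]
tcp_rot: [3.138, 0.004, 1.506]
contact_force: [0.3, -0.5, 5.8]
grip_width: 0.4
```

>>> carry_out:
  motion:
    - [1,0,0,5,0]
    - [1,0,0,10,0]
    - [1,0,0,14,0]
    - [1,0,0,18,0]
    - [1,0,0,21,0]
    - [1,0,0,24,0]
    - [1,0,0,24,0]

```text
time: 3.2
tool_pos: [500.4, -62.2, 59.8]
tcp_rot: [3.138, 0.004, 1.506]
contact_force: [1.5, 0.7, 3.4]
grip_width: 0.5
```

>>> carry_out:
  motion:
    - [1,0,0,1,0]
    - [1,0,0,2,0]
    - [1,0,0,3,0]
    - [1,0,0,3,0]

```text
time: 3.7
tool_pos: [500.5, -62.2, 58.1]
tcp_rot: [3.137, 0.004, 1.506]
contact_force: [-2.9, 1.3, 17.8]
grip_width: 0.1
```

>>> carry_out:
  motion:
    - [1,0,0,-50,0]
    - [1,-60,20,-110,0]
    - [1,-60,40,-120,0]
    - [1,-60,40,-120,0]
    - [1,-60,40,-120,0]

```text
time: 4.32
tool_pos: [534.4, -123.3, 176.8]
tcp_rot: [3.141, 0.003, 1.506]
contact_force: [-0.1, 0.0, -0.5]
grip_width: 0.6
```

Run:
```python
from h import *;from plant import bot
c=bot.capture("wrist");t=bot.capture("top");s=bot.capture("scene");pickle.dump(dict(wrist=c,top=t,scene=s),open("cap2.pkl","wb"))
cv2.imwrite("pics/w2.png",c["color"][:,:,::-1])
crop(s,170,135,290,240,6,"pics/s2.png")
mv(bot,0,0,0,1.51)
```

```text
t 4.47 pos [ 534.8 -123.2  177.1] rpy [3.140e+00 3.000e-03 1.507e+00] F [-0.  -0.1 -0.3] w 0.3
d [  89.4 -541.8  176.2] spin -0.17
```

View pics/w2.png

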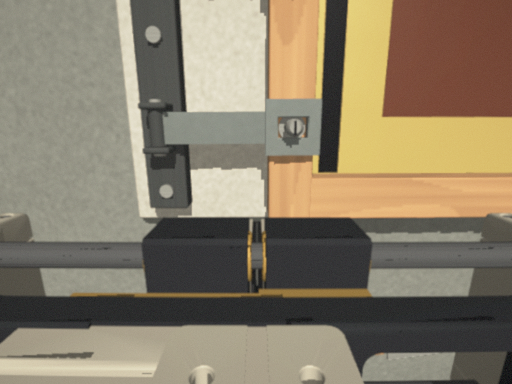

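View pics/s2.png

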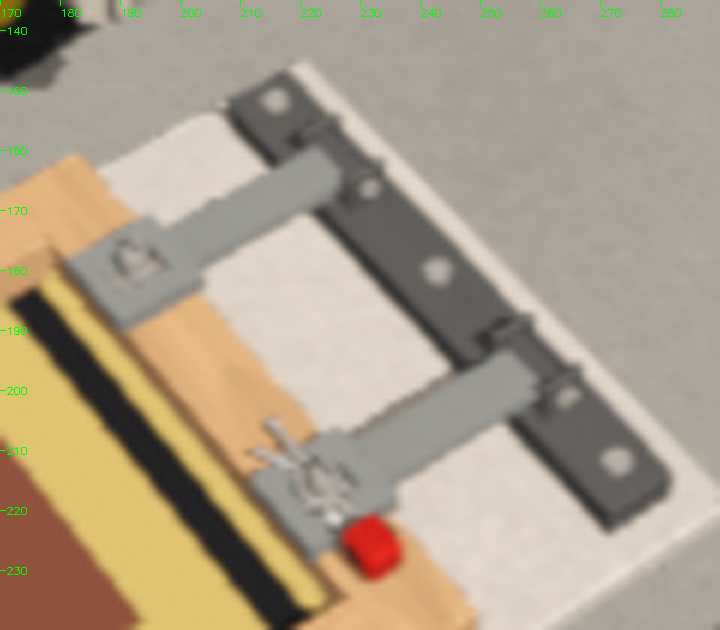

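Run:
```python
from h import *
d=pickle.load(open("cap2.pkl","rb"))
crop(d["wrist"],255,80,335,170,8,"pics/w2c.png")
crop(d["top"],275,140,315,180,14,"pics/t2c.png")
```

```text
(no output)
```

View pics/w2c.png

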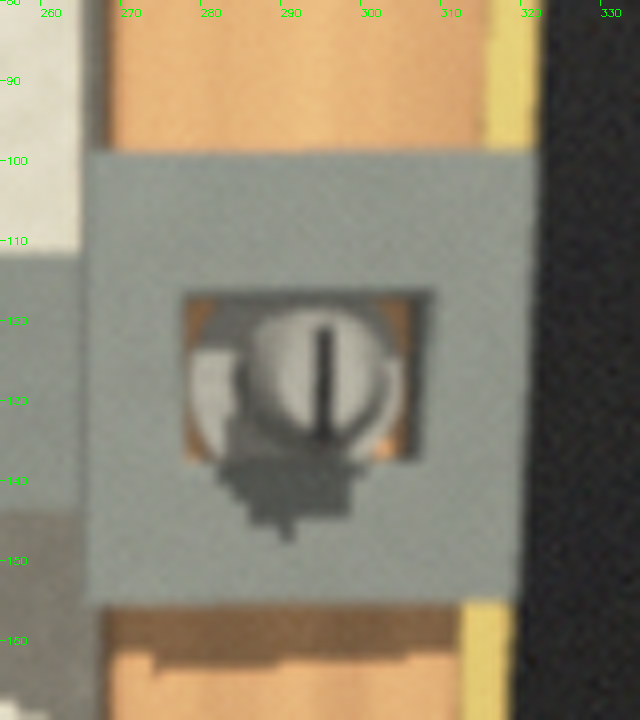

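View pics/t2c.png

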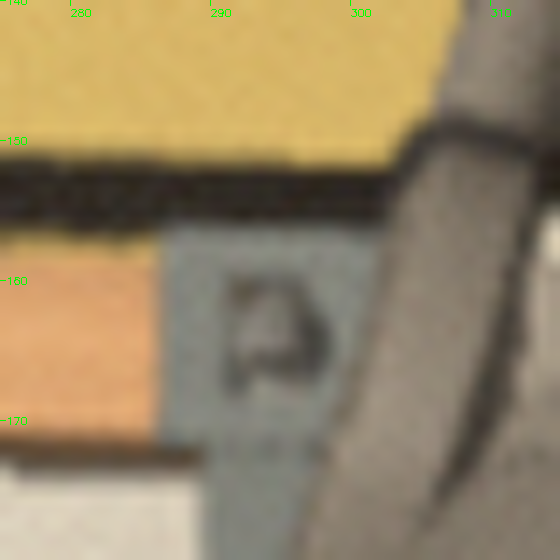

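Run:
```python
from h import *
np.set_printoptions(precision=1,suppress=True)
d=pickle.load(open("cap2.pkl","rb"));w=d["wrist"]
print("stud",atz(w,295.0,127.8,79),dep(w,293,128,w=1))
a,b=atz(w,295.3,120.5,79),atz(w,295.2,135,79);print("slot",a,b,np.arctan2(a[0]-b[0],a[1]-b[1]))
E_=[atz(w,*p,62) for p in ((265.7,99),(322.3,98.7),(319.8,155),(265.8,155.3))];print(np.array(E_),np.mean(E_,0))
print([np.arctan2(*( (q-p)[:2])) for p,q in ((E_[3],E_[0]),(E_[2],E_[1]))])
# far rail edges line
p,q=atz(w,269,20,50),atz(w,269,205,50);print("rail L edge",p,q,np.arctan2((p-q)[0],(p-q)[1]))
p,q=atz(w,318.5,20,50),atz(w,309.5,205,50);print("R?",p,q)
print("eye z",[dep(w,u,v,w=2)[2] for u,v in ((275,105),(312,105),(275,148),(312,148))])
print("scene stud top",atz(d["scene"],192,176.3,79), "eye top scene z")
print("top stud",atz(d["top"],294.3,163,79))
```

```text
stud [571.3 -64.4  79. ] [569.5 -64.4  79.4]
slot [571.8 -58.2  79. ] [571.3 -70.6  79. ] 0.03848837068362935
[[547.5 -37.3  62. ]
 [599.5 -40.3  62. ]
 [596.7 -92.   62. ]
 [544.7 -88.9  62. ]] [572.1 -64.6  62. ]
[np.float64(0.05480545531874404), np.float64(0.054986128639026036)]
rail L edge [554.8  31.5  50. ] [ 545.4 -142.7   50. ] 0.053919613559600184
R? [599.5  28.7  50. ] [ 588.  -145.4   50. ]
eye z [np.float64(62.37380108505613), np.float64(62.262725251434176), np.float64(62.741226361328586), np.float64(62.77188970309243)]
scene stud top [573.1 -62.7  79. ] eye top scene z
top stud [571.4 -63.9  79. ]
```

```bash
python3 -c "
from h import *;from plant import bot
mv(bot,545,362,165,3.293)"
```

```text
t 4.47 pos [ 534.8 -123.2  177.1] rpy [3.140e+00 3.000e-03 1.507e+00] F [-0.  -0.1 -0.3] w 0.3
d [484.9 -20.7  10.7] spin -102.33
```

>>> carry_out:
  motion:
    - [0,485,-21,0,-102.3]
    - [0,485,-21,0,-102.3]
    - [0,485,-21,0,-102.3]
    - [0,485,-21,0,-102.3]
    - [0,485,-21,0,-102.3]
    - [0,485,-21,10,-102.3]
    - [0,485,-21,11,-102.3]
    - [0,485,-21,11,-102.3]
    - [0,485,-21,11,-102.3]
    - [0,485,-21,11,-102.3]

```text
time: 5.72
tool_pos: [543.2, 363.1, 163.2]
tcp_rot: [-3.138, -0.002, -2.984]
contact_force: [0.8, -0.2, -0.3]
grip_width: 90.9
```

>>> carry_out:
  motion:
    - [0,0,0,0,0]
    - [0,0,0,0,0]

```text
time: 5.98
tool_pos: [542.6, 363.1, 162.5]
tcp_rot: [-3.137, -0.004, -2.986]
contact_force: [-0.0, -0.5, 0.4]
grip_width: 92.0
```

Run:
```python
from h import *;from plant import bot
c=bot.capture("wrist");pickle.dump((c,bot.get_obs()),open("w3.pkl","wb"))
cv2.imwrite("pics/w3.png",c["color"][:,:,::-1])
mv(bot,435,346,6.5,3.293)
```

```text
t 6.03 pos [542.8 363.  162.8] rpy [-3.137e+00 -3.000e-03 -2.985e+00] F [-0.2  0.4  0.8] w 91.8
d [108.7   0.6 156.6] spin 0.27
```

View pics/w3.png

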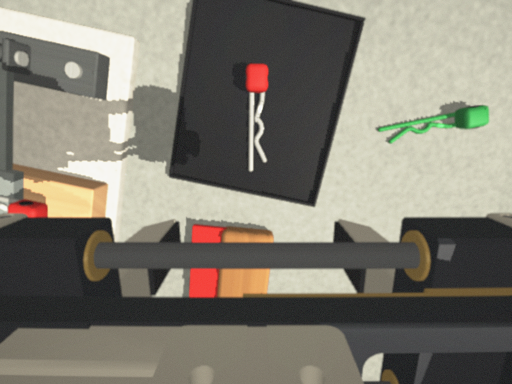

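Candidates are the red clip on the black tray (wrist 257,78), the green one on bare table (470,116) and the purple one seen at the start (wrist 185,228). Only the red one sits on the tray with a red grip; I'll confirm it in a crop.

Run:
```python
from h import *
np.set_printoptions(precision=1,suppress=True)
c,o=pickle.load(open("w3.pkl","rb"))
crop(c,220,50,300,180,6,"pics/w3c.png")
```

```text
(no output)
```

View pics/w3c.png

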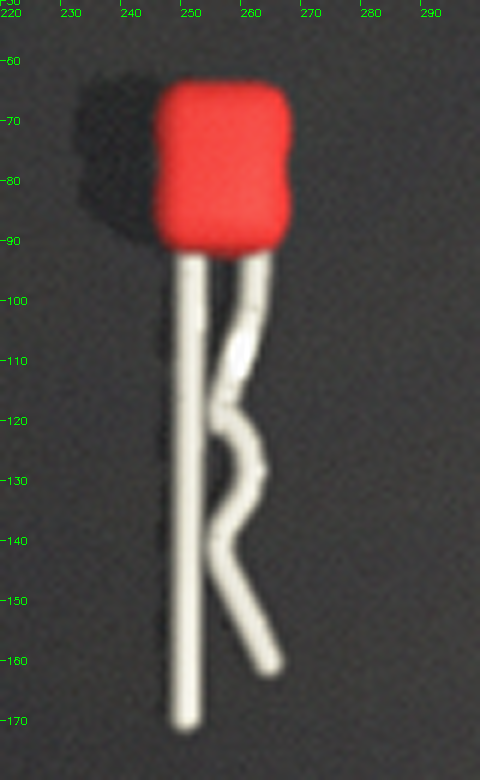

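Run:
```python
from h import *;from plant import bot
np.set_printoptions(precision=2,suppress=True)
c,o=pickle.load(open("w3.pkl","rb"))
tip=atz(c,250.9,171.5,6.5);base=atz(c,251.8,93,6.5)
u=(tip-base)[:2];L=np.hypot(*u);u/=L;n=np.array([-u[1],u[0]])
print(tip,base,L,"ang",np.arctan2(u[1],u[0]))
g=tip[:2]-96.5*u+5.5*n;print("grip from tip",g)
print("grip top from img",atz(c,257.3,77,26),"edges",atz(c,246.5,78,20)[:2],atz(c,268.5,78,20)[:2])
a=np.arctan2(u[1],u[0]);mv(bot,g[0],g[1],100,np.pi+a)
```

```text
[529.8  354.25   6.5 ] [446.79 342.57   6.5 ] 83.82763479625032 ang 0.1398430094448766
grip from tip [433.47 346.25]
grip top from img [433.11 346.32  26.  ] edges [434.81 335.65] [431.41 357.37]
t 6.03 pos [542.8 363.  162.8] rpy [-3.14 -0.   -2.98] F [-0.2  0.4  0.8] w 91.8
d [110.4   0.7  63.1] spin 0.93
```

>>> carry_out:
  motion:
    - [0,55,0.5,50,0.5]
    - [0,110,1,90,1]
    - [0,110.5,1,120,1]
    - [0,110.5,1,135,1]
    - [0,110.5,1,135,1]
    - [0,110.5,1,135,1]

```text
time: 6.78
tool_pos: [435.2, 346.8, 29.5]
tcp_rot: [-3.138, 0.0, -3.004]
contact_force: [-0.2, -0.6, 0.5]
grip_width: 91.8
```

```bash
python3 -c "
from h import *;from plant import bot
mv(bot,433.4,346.3,7,np.pi+.14)"
```

```text
t 6.78 pos [435.2 346.8  29.5] rpy [-3.138  0.    -3.004] F [-0.2 -0.6  0.5] w 91.8
d [ 1.8 -0.2 22.5] spin -0.13
```

>>> carry_out:
  motion:
    - [0,1.8,0,14,0]
    - [0,1.8,0,22,0]
    - [0,1.8,0,22.5,0]
    - [1,1.8,0,22.5,0]
    - [1,1.8,0,22.5,0]
    - [1,1.8,0,22.5,0]
    - [1,1.8,0,22.5,0]
    - [1,1.8,0,22.5,0]
    - [1,1.8,0,22.5,0]

```text
time: 7.9
tool_pos: [433.4, 346.5, 7.0]
tcp_rot: [-3.138, 0.0, -3.004]
contact_force: [-0.3, 0.3, -0.1]
grip_width: 36.1
```

>>> carry_out:
  motion:
    - [1,0,0,0,0]
    - [1,0,0,0,0]
    - [1,0,0,0,0]

```text
time: 8.28
tool_pos: [433.4, 346.5, 7.0]
tcp_rot: [-3.138, 0.0, -3.004]
contact_force: [0.5, 0.8, 0.1]
grip_width: 21.7
```

>>> carry_out:
  motion:
    - [0.55,0,0,0,0]
    - [0.55,0,0,0,0]
    - [0.55,0,0,0,0]
    - [0.55,0,0,0,0]
    - [0.55,0,0,-50,0]
    - [0.55,-50,0,-110,0]
    - [0.55,-110,0,-155,0]
    - [0.55,-110,0,-155,0]
    - [0.55,-110,0,-155,0]
    - [0.55,-110,0,-155,0]

```text
time: 9.52
tool_pos: [540.7, 361.7, 160.5]
tcp_rot: [-3.138, -0.003, -3.004]
contact_force: [0.6, 0.2, -0.2]
grip_width: 41.5
```

Run:
```python
from h import *;from plant import bot
c=bot.capture("wrist");pickle.dump((c,bot.get_obs()),open("w4.pkl","wb"))
crop(c,220,50,300,180,6,"pics/w4c.png")
mv(bot,433.4,346.4,7,-3.004)
```

```text
t 9.57 pos [540.5 361.8 160.5] rpy [-3.137e+00 -3.000e-03 -3.003e+00] F [ 0.3  0.1 -0.1] w 41.7
d [107.7   0.2 153.8] spin 0.04
```

View pics/w4c.png

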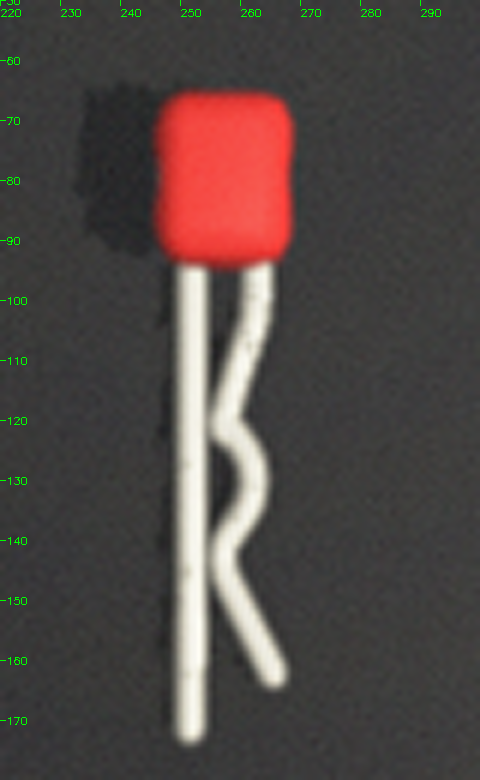

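Run:
```python
from h import *;from plant import bot
from scipy.spatial.transform import Rotation as R
np.set_printoptions(precision=2,suppress=True)
c,o=pickle.load(open("w4.pkl","rb"))
tip=atz(c,251.8,173.3,6.5);base=atz(c,252.1,95,6.5)
u=(tip-base)[:2];L=np.hypot(*u);u/=L;n=np.array([-u[1],u[0]])
print(tip,base,L,"ang",np.arctan2(u[1],u[0]),"tool ang",o["tcp_rot"][2]+np.pi)
th=-3.004+np.pi;u=np.array([np.cos(th),np.sin(th)]);n=np.array([-u[1],u[0]])
g=tip[:2]-96.5*u+5.5*n;d=g-np.array([433.4,346.5])
print("grip",g,"rel TCP along clip x,y",d@u,d@n)
g2=base[:2]-13*u+5.5*n;d=g2-np.array([433.4,346.5]);print(d@u,d@n)
```

```text
[529.43 354.45   6.5 ] [446.83 343.64   6.5 ] 83.31130420335577 ang 0.13007429527478642 tool ang 0.13831083506841635
grip [433.09 346.66] rel TCP along clip x,y -0.28527066087603314 0.19840001296507412
-0.09422025993962284 0.8247583487256763
```

>>> carry_out:
  motion:
    - [0.55,55,0,50,0]
    - [0.55,107.5,0,90,0]
    - [0.55,107.5,0,128,0]
    - [0.55,107.5,0,140,0]
    - [0.55,107.5,0,152,0]
    - [0.55,107.5,0,154,0]
    - [0.55,107.5,0,154,0]

```text
time: 10.45
tool_pos: [434.8, 346.6, 7.6]
tcp_rot: [-3.138, -0.002, -3.004]
contact_force: [-0.3, 0.3, 0.3]
grip_width: 41.5
```

>>> carry_out:
  motion:
    - [1,0,0,0,0]
    - [1,0,0,0,0]
    - [1,0,0,0,0]
    - [1,0,0,0,0]
    - [1,0,0,0,0]
    - [1,0,0,0,0]
    - [1,0,0,0,0]

```text
time: 11.32
tool_pos: [435.1, 346.7, 8.1]
tcp_rot: [-3.138, -0.001, -3.004]
contact_force: [0.2, -0.7, 5.4]
grip_width: 21.8
```

>>> carry_out:
  motion:
    - [1,0,0,-5,0]
    - [1,0,0,-15,0]
    - [1,0,0,-50,0]
    - [1,0,0,-100,0]
    - [1,0,0,-130,0]

```text
time: 11.95
tool_pos: [435.7, 347.6, 141.0]
tcp_rot: [-3.14, 0.002, -3.004]
contact_force: [0.2, -0.2, -0.9]
grip_width: 21.4
```

```bash
python3 -c "
from h import *;from plant import bot
mv(bot,582.5,39.6,120,1.515)"
```

```text
t 11.95 pos [435.7 347.6 141. ] rpy [-3.140e+00  2.000e-03 -3.004e+00] F [ 0.2 -0.2 -0.9] w 21.4
d [-103.1 -325.2   21.9] spin 101.10
```

>>> carry_out:
  motion:
    - [1,-103,-325,0,101]
    - [1,-103,-325,0,101]
    - [1,-103,-325,0,101]
    - [1,-103,-325,0,101]
    - [1,-103,-325,0,101]
    - [1,-103,-325,0,101]
    - [1,-103,-325,10,101]
    - [1,-103,-325,20,101]
    - [1,-103,-325,20,101]
    - [1,-103,-325,20,101]

```text
time: 13.2
tool_pos: [582.2, 39.8, 122.1]
tcp_rot: [3.14, 0.001, 1.513]
contact_force: [0.1, -0.5, -0.2]
grip_width: 22.1
```

Run:
```python
from h import *;from plant import bot
s=bot.capture("scene");t=bot.capture("top");w=bot.capture("wrist");pickle.dump((s,t,w),open("c5.pkl","wb"))
crop(s,160,135,290,240,6,"pics/s5.png");crop(t,205,120,335,220,6,"pics/t5.png");cv2.imwrite("pics/w5.png",w["color"][:,:,::-1])
mv(bot,582.5,39.6,72,1.515)
```

```text
t 13.35 pos [582.3  39.8 122.1] rpy [3.139e+00 1.000e-03 1.518e+00] F [-0.1  0.7 -0.2] w 21.8
d [-0.1  0.1 50.1] spin 0.18
```

View pics/s5.png

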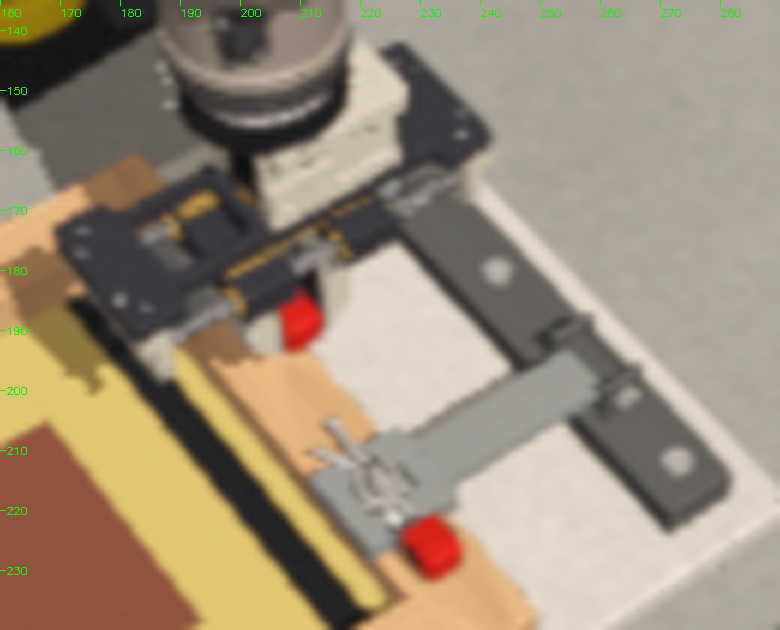

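View pics/t5.png

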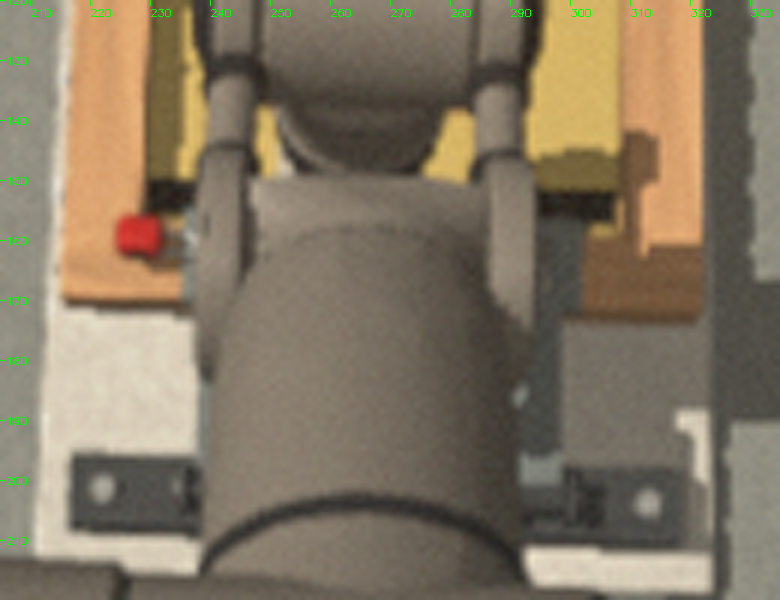

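View pics/w5.png

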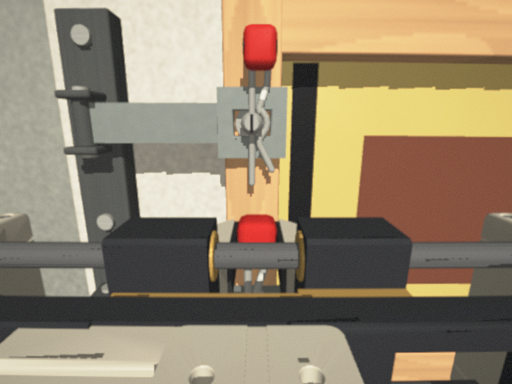

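Run:
```python
from h import *
s,t,w=pickle.load(open("c5.pkl","rb"))
crop(w,200,10,300,110,7,"pics/w5a.png");crop(w,210,100,300,300,3,"pics/w5b.png");crop(w,215,85,295,195,7,"pics/w5c.png")
```

```text
(no output)
```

View pics/w5c.png

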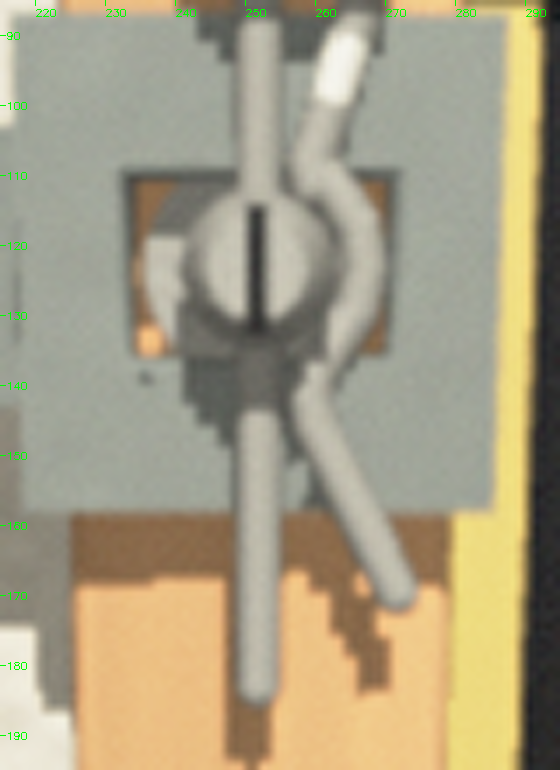

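View pics/w5b.png

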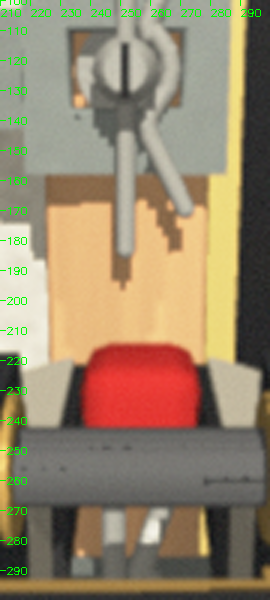

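Run:
```python
from h import *
from plant import bot
np.set_printoptions(precision=2,suppress=True)
s,t,w=pickle.load(open("c5.pkl","rb"));o=bot.get_obs()
p=atz(w,250.6,122.2,79);print("pinned stud",p)
tip=atz(w,251,185.5,64.5);print("tip",tip)
b=atz(w,251.1,152,64.5);print("leg mid",b)
a1,a2=atz(w,250.5,114.5,79),atz(w,250.7,132,79);print("slot ang",np.arctan2(*(a1-a2)[:2]))
S=np.array([571.4,-64.4]);d=p[:2]-S;print("sep",np.hypot(*d),"ang",np.arctan2(d[0],d[1]))
```

```text
pinned stud [580.93 106.13  79.  ]
tip [578.11  58.12  64.5 ]
leg mid [579.74  84.16  64.5 ]
slot ang 0.04794026284983174
sep 170.79846776066836 ang 0.05583625256698157
```

>>> carry_out:
  motion:
    - [1,0,0.2,20,0.1]
    - [1,0,0.2,40,0.1]
    - [1,0,0.2,47,0.1]
    - [1,0,0.2,51,0.1]
    - [1,0,0.2,54.5,0.1]
    - [1,0,0.2,55.5,0.1]
    - [1,0,0.2,55.5,0.1]

```text
time: 14.22
tool_pos: [582.8, 39.7, 66.9]
tcp_rot: [3.139, 0.002, 1.517]
contact_force: [0.2, 0.5, -0.9]
grip_width: 21.7
```

Run:
```python
from h import *;from plant import bot
s=bot.capture("scene");w=bot.capture("wrist")
crop(s,160,135,290,240,6,"pics/s6.png");crop(w,200,150,310,300,5,"pics/w6.png")
mv(bot,582.5,39.6,66.6,1.515)
```

```text
t 14.32 pos [582.8  39.7  66.9] rpy [3.139e+00 2.000e-03 1.517e+00] F [-0.2  1.2 -0.4] w 22.1
d [-0.1 -0.3  0.3] spin 0.09
```

View pics/w6.png

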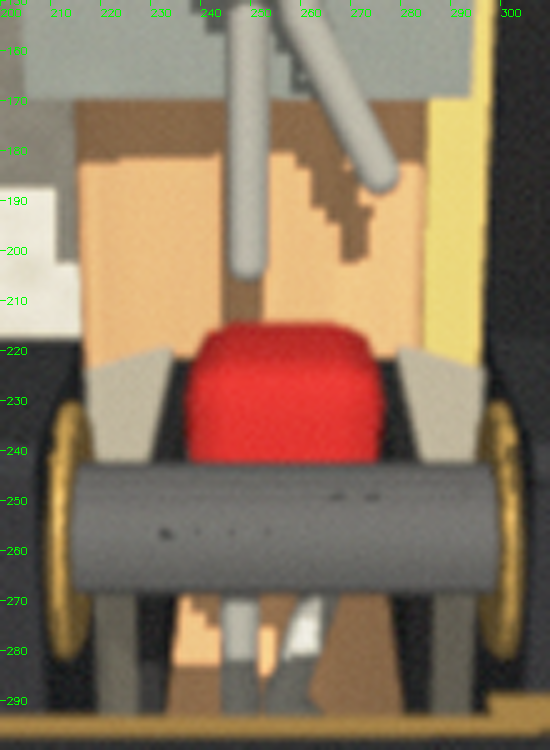

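View pics/s6.png

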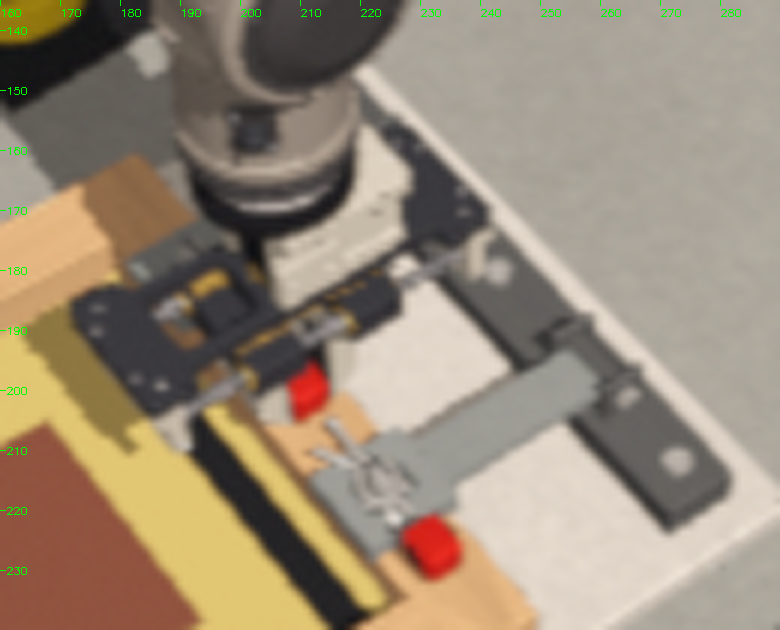

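>>> carry_out:
  motion:
    - [1,-1,-0.2,0.2,0]
    - [1,-2,-0.2,0.2,0]
    - [1,-3,-0.2,0.2,0]
    - [1,-4,-0.2,0.2,0]
    - [1,-4,-0.2,0.2,0]

```text
time: 14.95
tool_pos: [582.4, 35.6, 66.8]
tcp_rot: [3.139, 0.002, 1.516]
contact_force: [-0.7, 0.1, -0.0]
grip_width: 21.8
```

>>> carry_out:
  motion:
    - [1,-1,0,0.1,0]
    - [1,-2,0,0.1,0]
    - [1,-3,0,0.1,0]
    - [1,-4,0,0.1,0]
    - [1,-4,0,0.1,0]

```text
time: 15.58
tool_pos: [582.3, 31.5, 66.7]
tcp_rot: [3.138, 0.002, 1.516]
contact_force: [-0.5, -0.8, -1.1]
grip_width: 21.6
```

>>> carry_out:
  motion:
    - [1,-1.5,0,0,0]
    - [1,-3,0,0,0]
    - [1,-4.5,0,0,0]
    - [1,-6,0,0,0]
    - [1,-8,0,0,0]
    - [1,-8,0,0,0]

```text
time: 16.32
tool_pos: [581.9, 23.3, 66.7]
tcp_rot: [3.138, 0.002, 1.516]
contact_force: [0.6, -0.5, -0.3]
grip_width: 21.8
```

>>> carry_out:
  motion:
    - [1,-2,0,0,0]
    - [1,-4,0,0,0]
    - [1,-6,0,0,0]
    - [1,-8,0,0,0]
    - [1,-9.5,0,0,0]
    - [1,-11,0,0,0]
    - [1,-12,0,0,0]
    - [1,-12,0,0,0]

```text
time: 17.32
tool_pos: [581.3, 11.2, 66.7]
tcp_rot: [3.138, 0.002, 1.516]
contact_force: [0.8, -0.7, 0.1]
grip_width: 21.9
```

>>> carry_out:
  motion:
    - [1,-1,0,0,0]
    - [1,-2,0,0,0]
    - [1,-3,0,0,0]
    - [1,-4,0,0,0]
    - [1,-5,0,0,0]
    - [1,-6,0,0,0]
    - [1,-6,0,0,0]

```text
time: 18.2
tool_pos: [582.0, 5.4, 67.1]
tcp_rot: [3.136, 0.001, 1.516]
contact_force: [5.6, 3.8, -0.8]
grip_width: 21.6
```

>>> carry_out:
  motion:
    - [1,-1,-0.4,0.1,0]
    - [1,-2,-0.6,0.2,0]
    - [1,-3,-0.6,0.2,0]
    - [1,-3,-0.6,0.2,0]

```text
time: 18.7
tool_pos: [582.5, 3.3, 67.4]
tcp_rot: [3.133, 0.0, 1.517]
contact_force: [5.1, 4.7, 0.3]
grip_width: 21.9
```

>>> carry_out:
  motion:
    - [1,-1,-0.5,0.3,0]
    - [1,-2,-0.5,0.5,0]
    - [1,-3,-0.5,0.5,0]
    - [1,-3,-0.5,0.5,0]

```text
time: 19.2
tool_pos: [582.7, 0.8, 67.2]
tcp_rot: [3.131, -0.0, 1.517]
contact_force: [4.6, 5.1, -1.0]
grip_width: 21.6
```

Run:
```python
from h import *;from plant import bot
s=bot.capture("scene");w=bot.capture("wrist")
crop(s,160,135,260,220,7,"pics/s7.png");crop(w,200,150,310,300,5,"pics/w7.png")
mv(bot,579.3,-17.8,66.6,1.515)
```

```text
t 19.30 pos [582.6   0.8  67.2] rpy [ 3.131 -0.     1.517] F [ 4.1  4.8 -0.8] w 22.0
d [-18.7  -2.3   0.5] spin 0.11
```

View pics/s7.png

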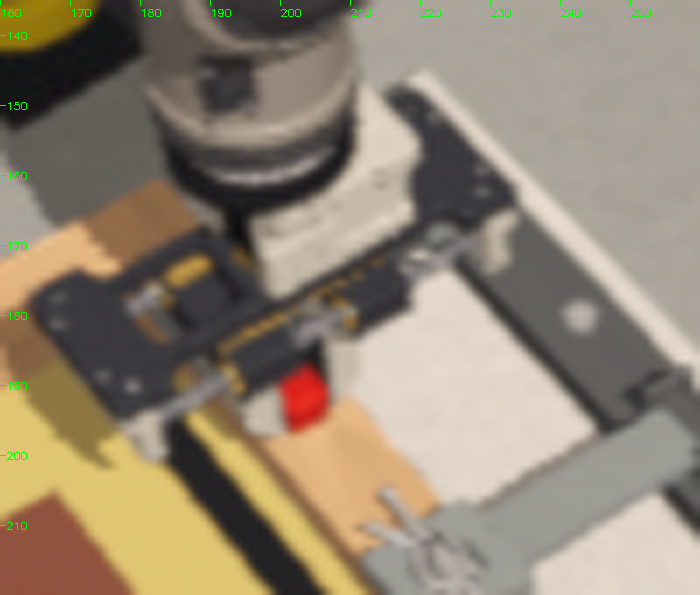

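View pics/w7.png

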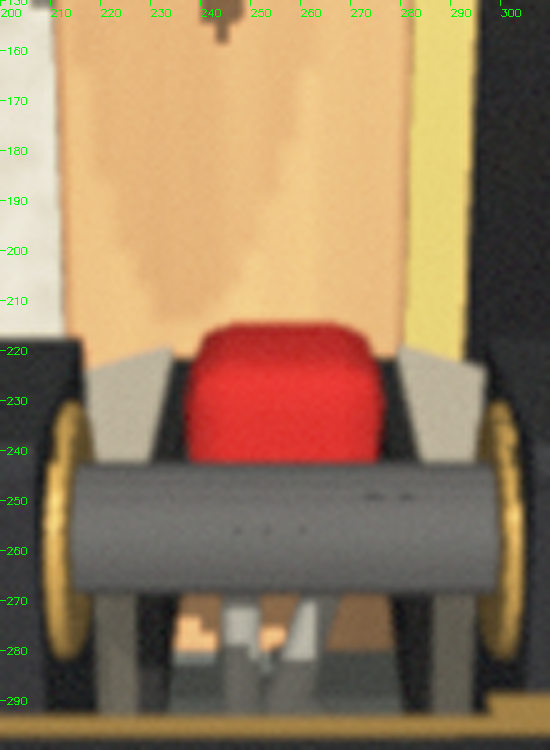

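>>> carry_out:
  motion:
    - [1,-1,-0.5,0.3,0]
    - [1,-2,-0.6,0.5,0]
    - [1,-3,-0.6,0.5,0]
    - [1,-3.5,-0.6,0.5,0]
    - [1,-3.5,-0.6,0.5,0]

```text
time: 19.92
tool_pos: [582.6, -1.7, 66.9]
tcp_rot: [3.129, -0.002, 1.517]
contact_force: [4.5, 6.8, -0.7]
grip_width: 21.4
```

>>> carry_out:
  motion:
    - [1,-1,-0.6,0.2,0]
    - [1,-2,-0.8,0.3,0]
    - [1,-3,-0.8,0.3,0]
    - [1,-3,-0.8,0.3,0]

```text
time: 20.42
tool_pos: [582.5, -4.5, 66.9]
tcp_rot: [3.127, -0.002, 1.518]
contact_force: [4.5, 2.2, -0.4]
grip_width: 22.1
```

>>> carry_out:
  motion:
    - [1,-1,-0.6,0.2,0]
    - [1,-2,-0.8,0.3,0]
    - [1,-3,-0.8,0.3,0]
    - [1,-3,-0.8,0.3,0]

```text
time: 20.92
tool_pos: [582.1, -8.1, 66.9]
tcp_rot: [3.126, -0.001, 1.518]
contact_force: [4.7, -0.6, -0.7]
grip_width: 21.6
```

>>> carry_out:
  motion:
    - [1,-1,-0.6,0.2,0]
    - [1,-2,-1,0.2,0]
    - [1,-3,-1.2,0.2,0]
    - [1,-4,-1.2,0.2,0]
    - [1,-5,-1.2,0.2,0]
    - [1,-5,-1.2,0.2,0]

```text
time: 21.68
tool_pos: [580.6, -13.7, 66.7]
tcp_rot: [3.126, -0.0, 1.517]
contact_force: [3.3, -3.7, -0.3]
grip_width: 22.1
```

>>> carry_out:
  motion:
    - [1,-1,-0.5,0.1,0]
    - [1,-2,-0.6,0.1,0]
    - [1,-2.5,-0.6,0.1,0]
    - [1,-2.5,-0.6,0.1,0]

```text
time: 22.18
tool_pos: [579.5, -16.0, 66.4]
tcp_rot: [3.127, -0.0, 1.517]
contact_force: [2.6, -1.0, -0.9]
grip_width: 22.1
```

>>> carry_out:
  motion:
    - [1,-0.5,-0.3,0,0]
    - [1,-1,-0.3,0,0]
    - [1,-1,-0.3,0,0]

```text
time: 22.55
tool_pos: [579.3, -16.8, 66.5]
tcp_rot: [3.126, -0.001, 1.517]
contact_force: [5.4, 1.4, -0.5]
grip_width: 21.9
```

>>> carry_out:
  motion:
    - [1,-0.4,0,0,0]
    - [1,-0.7,0,0,0]
    - [1,-0.7,0,0,0]

```text
time: 22.92
tool_pos: [579.3, -17.3, 66.5]
tcp_rot: [3.126, -0.001, 1.517]
contact_force: [4.3, 2.1, -0.6]
grip_width: 21.9
```

>>> carry_out:
  motion:
    - [1,-0.4,0,0,0]
    - [1,-0.7,0,0,0]
    - [1,-0.7,0,0,0]

```text
time: 23.3
tool_pos: [579.3, -17.8, 66.5]
tcp_rot: [3.126, -0.001, 1.517]
contact_force: [3.8, 4.4, 0.3]
grip_width: 21.4
```

>>> carry_out:
  motion:
    - [1,-0.3,0,0,0]
    - [1,-0.6,0,0,0]
    - [1,-0.6,0,0,0]

```text
time: 23.68
tool_pos: [579.3, -18.0, 66.5]
tcp_rot: [3.126, -0.002, 1.517]
contact_force: [4.2, 3.9, -0.4]
grip_width: 21.6
```

>>> carry_out:
  motion:
    - [1,-0.5,0,0,0]
    - [1,-0.9,0,0,0]
    - [1,-0.9,0,0,0]

```text
time: 24.05
tool_pos: [579.4, -18.4, 66.5]
tcp_rot: [3.126, -0.003, 1.517]
contact_force: [5.6, 4.9, -0.6]
grip_width: 21.4
```

>>> carry_out:
  motion:
    - [1,-0.6,0,0,0]
    - [1,-1.1,0,0,0]
    - [1,-1.1,0,0,0]

```text
time: 24.42
tool_pos: [579.6, -18.6, 66.6]
tcp_rot: [3.125, -0.004, 1.517]
contact_force: [4.0, 6.2, 0.1]
grip_width: 21.8
```

>>> carry_out:
  motion:
    - [1,-0.7,0,0,0]
    - [1,-1.4,0,0,0]
    - [1,-1.4,0,0,0]

```text
time: 24.8
tool_pos: [579.7, -18.9, 66.6]
tcp_rot: [3.125, -0.006, 1.517]
contact_force: [3.9, 7.7, 0.1]
grip_width: 22.1
```

>>> carry_out:
  motion:
    - [1,-0.9,0,0,0]
    - [1,-1.6,0,0,0]
    - [1,-1.8,0,0,0]
    - [1,-1.8,0,0,0]

```text
time: 25.3
tool_pos: [579.8, -19.0, 66.7]
tcp_rot: [3.124, -0.008, 1.517]
contact_force: [4.9, 10.0, 0.6]
grip_width: 21.7
```

>>> carry_out:
  motion:
    - [1,-1.8,0,0,0]
    - [1,-1.9,0,0,0]
    - [1,-1.9,0,0,0]
    - [1,-1.9,0,0,0]

```text
time: 25.8
tool_pos: [579.8, -19.1, 66.8]
tcp_rot: [3.124, -0.011, 1.517]
contact_force: [4.6, 9.5, 1.4]
grip_width: 21.8
```

Run:
```python
from h import *;from plant import bot
s=bot.capture("scene");w=bot.capture("wrist");print(bot.get_obs()["contact_force"])
crop(s,160,135,260,220,7,"pics/s8.png");crop(w,200,150,310,300,5,"pics/w8.png")
```

```text
[5.57017549 9.64913052 0.6633148 ]
```

View pics/w8.png

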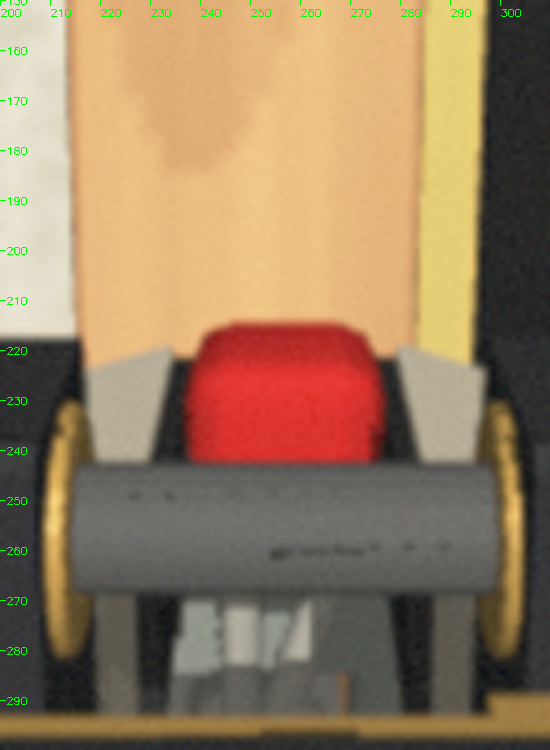

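>>> carry_out:
  motion:
    - [1,-0.8,0.2,0,0]
    - [1,0,0.5,0,0]
    - [1,0,0.6,0,0]
    - [1,0,0.6,0,0]

```text
time: 26.4
tool_pos: [580.1, -18.8, 66.8]
tcp_rot: [3.125, -0.011, 1.517]
contact_force: [3.0, 4.8, 0.0]
grip_width: 21.7
```

>>> carry_out:
  motion:
    - [1,0.3,0.5,0,0]
    - [1,0.3,0.5,0,0]
    - [0.5,0.3,0.5,0,0]
    - [0.5,0.3,0.5,0,0]
    - [0.5,0.3,0.5,0,0]
    - [0.5,0.3,0.5,0,0]
    - [0.5,0.3,0.5,0,0]

```text
time: 27.28
tool_pos: [580.6, -18.5, 66.7]
tcp_rot: [3.125, -0.011, 1.517]
contact_force: [0.3, -0.0, -0.8]
grip_width: 45.9
```

>>> carry_out:
  motion:
    - [0.5,0,0,-20,0]
    - [0.5,0,0,-60,0]
    - [0.5,0,0,-105,0]
    - [0.5,-50,-10,-110,0]
    - [0.5,-105,-20,-110,0]
    - [0.5,-115,-20,-110,0]
    - [0.5,-115,-20,-110,0]
    - [0.5,-115,-20,-110,0]

```text
time: 28.28
tool_pos: [552.7, -132.1, 175.0]
tcp_rot: [3.125, -0.012, 1.518]
contact_force: [-1.1, 0.3, 1.3]
grip_width: 45.8
```

Run:
```python
from h import *;from plant import bot
s=bot.capture("scene");w=bot.capture("wrist");pickle.dump((s,w),open("c9.pkl","wb"))
crop(s,160,135,260,240,6,"pics/s9.png");cv2.imwrite("pics/w9.png",w["color"][:,:,::-1]);crop(w,210,50,310,220,4,"pics/w9c.png")
print(bot.get_obs()["contact_force"])
```

```text
[-0.40894674 -0.31441494  0.54946215]
```

View pics/w9.png

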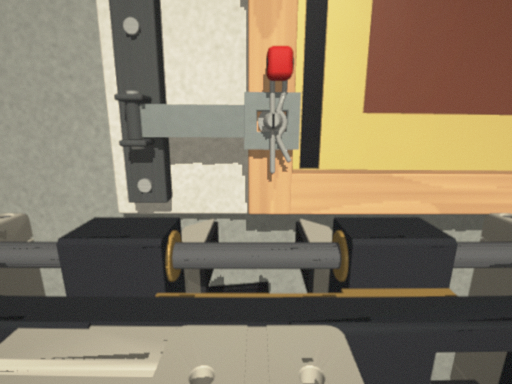

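View pics/s9.png

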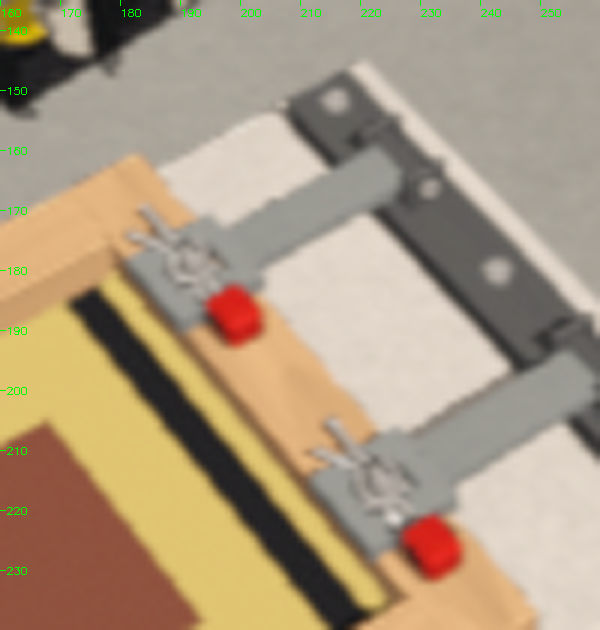

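View pics/w9c.png

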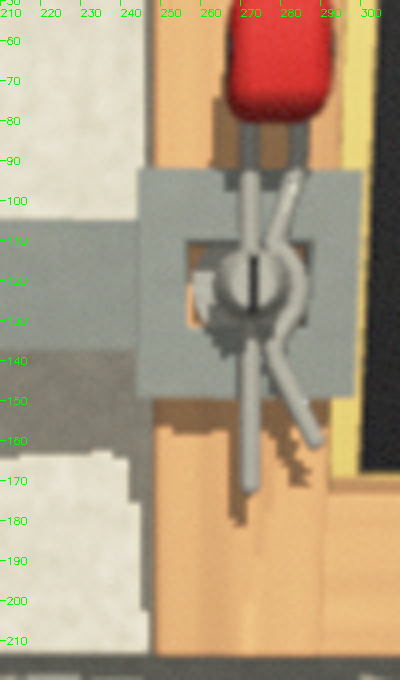

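Run:
```python
from h import *
s,w=pickle.load(open("c9.pkl","rb"))
a=atz(w,272.8,120,79);b=atz(w,272,172.7,64.5);print(a,b,"tip-to-stud",np.hypot(*(a-b)[:2]),"want 47.5")
p=np.array([580.93,106.13]);q=np.array([578.11,58.12]);print("pinned by same method",np.hypot(*(p-q)))
print("eye z",[dep(w,u,v,w=1)[2] for u,v in ((250,100),(290,145),(250,140))],"grip top z",dep(w,280,65,w=1)[2])
```

```text
[571.26527845 -63.67675525  79.        ] [ 569.61126233 -112.66462742   64.5       ] tip-to-stud 49.01578713751283 want 47.5
pinned by same method 48.09274893370101
eye z [np.float64(62.286314424158206), np.float64(62.295955066975466), np.float64(62.90672173273117)] grip top z 84.36388502965005
```

Clip seated like the other one: tip-to-stud distance is 49.0 mm against 48.1 mm on the pinned clip, and the eye is at 62 mm. The gripper is clear, so I'm handing in.

```bash
python3 -c "
from plant import bot
print(bot.close_job(), bot.get_obs()['time'])"
```

```text
the job is handed in; nothing more can be done
the job is handed in; nothing more can be done
```

I folded the strap down until it bottomed at about 18 N, with its eye over the stud. I then took the red clip from its tray and pushed it onto the stud from the +y side. The straight leg went through the cross hole and the curved leg round the outside.

- **Push forces:** The ramp peaked at about 7 N in my readings. The force then fell and reversed as the clip snapped past its bulge. I pressed it home until it stalled at 9.5 to 10 N. A steady side load of 4 to 5 N brought the total to about 11 N. I read the force only at the end of each move, so a brief peak in between would not show, but the highest push I saw was 10 N.
- **Final pictures:** The clip sits like the one on the other strap. I measured 49.0 mm from stud to leg tip, against 48.1 mm on the pinned clip and 47.5 mm nominal. That difference is within my camera error. The eye's top is at 62 mm and the grip's top at 84 mm.
- **What disagreed:** During the ramp the tool drifted about 2 mm sideways, more than the play in the hole. It came back in line after the snap.
- **Hand-in:** I opened the gripper and moved it clear, then handed in at about 28 s. I moved nothing else, but the final pictures were crops round the press. I did not re-photograph the tub, tape, squeegee or knife.

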